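# Unnest the pots and stand each on its own base

## Robot

A 7-joint arm with a two-finger parallel gripper is mounted at the origin on the work surface. World frame = base frame: x ahead of the robot, y to its left, z up, the work surface at z = 0. Lengths are in m, angles in rad, forces in N, time in s.
With the tool pointing down it reaches from about 0.425 to 0.925 m from the base axis. Payload 6.8 kg.
Tool frame: the origin (TCP) lies at the very end of the fingers, on their centre line; the grasp point (between the pads) lies 19 mm behind it; z points along the fingers, y is the line along which they close (so a half turn about z gives the same grasp; the last joint's range is limited). The gripper opens to 85 mm and grips with 20 to 120 N. Pads are 22 mm wide; open, the fingers measure 114 mm over their backs; the gripper's body (76 mm by 85 mm) begins 54 mm behind the grasp point. The pads swing forward as they close: fully open they stand 13 mm farther back than shut.
Start: joints at [-1.446, 0.477, 0.022, 1.555, -0.011, 1.109, -0.083], TCP at [0.156, 0.657, 0.206] pointing down, gripper open.
Joint ranges: [-2.96, 2.96], [-0.34, 2.1], [-1.41, 1.46], [0.24, 2.44], [-1.37, 4.51], [0.17, 1.92], [-2.96, 2.96]. Speed limits (rad/s): [2.39, 2.39, 3.14, 3.14, 3.14, 3.14, 3.14].

## Interface

Orientations are given as a unit quaternion [w, x, y, z].
In Python, from station import bot gives the robot as it stands. The module is installed in compiled form; this text tells all that it offers.
- The arm moves only by the shell command python3 -m jog 'ROWS' [OPENING] [FORCE]. ROWS is JSON, a list of rows, each a list of 4 numbers: the shift along the tool's x, y, z in cm, then the turn about the tool's z in rad. In form: [[x, y, z, spin], ...]. A call has 1 to 20 rows; each row is the pose to reach, as a shift and turn from the pose commanded when the call began, along the tool's axes at that moment; what a row does not reach only later rows make up. A row lasts 1/12 s, in which the tool goes at most 41.7 mm and 7.16 degrees, less where a joint would pass 70% of its speed; a pose out of reach is approached as far as the arm can. A call with a gripper value outside its range is refused whole. OPENING is the closure, from -1 (fully open) to 1 (shut), set as the call begins (- or left out, the last holds). The fingers move at their own pace and stop on an object; FORCE is the grip in N (left out, the last holds). Time passes only in rows, so rows that repeat a pose let the fingers close. It gives the time, the measured TCP pose, the force, the opening and the grip force at its end, in the units of the state.
- bot.get_obs(): the state, without advancing time (a new reading comes with each control period).
- bot.read_camera(name): name is "scene" or "side" or "wrist"; returns a dict with "pixels" (480x640x3 uint8, red, green, blue), "depth" (480x640 float32, m along the optical axis (not along the pixel's ray), 0 where there is no reading), "fovy" (degrees; the focal length in pixels is half the picture's height over the tangent of half this angle, whatever the lens; pixels are square), "cx", "cy" (the principal point, pixels), "pose" (4x4, takes a point from camera to world coordinates). Camera axes: x right, y down, z forward; pixel columns grow to the right and rows downward; lengths in m; the calibration is good to about 2 mm. The wrist camera is an equidistant fisheye: a pixel r from the principal point sees the ray r / f radians off the axis. A picture is of the moment at which its call begins.
- bot.hand_in(): hands the job in; it is judged then, once.
The state is a dict: "t": time; "q": joint angles; "joint_vel": joint speeds; "joint_torque": joint torques, N m; "eef_pos": TCP position; "tool_rot": TCP orientation; "contact_force": force on the tool from outside, world axes, zero at the start; "torque": the same for the moment, N m; "gripper_width": opening from 0.0 (shut) to 1.0 (fully open); "grasp_force": force on a finger pad.
Only numpy, scipy, OpenCV 4.12 (cv2) and the standard library are available. Lean on these libraries where they do the work, as an engineer would, in place of code of your own. Each camera call takes 0.05 s, during which the arm holds its last target. There are 200 camera calls.

## Task

The pots and the glass vase were carried out to the potting bench nested in one another. Take the stack apart from the top down, one piece at a time, and set each down gently and upright on its own base: the vase wholly on the round cork mat, the tall narrow clay pot flat in the small round saucer, the short wide clay pot flat in the wide round saucer, and last the square pot flat in the square tray with its sides in line with the tray's. Drop or tip nothing, and leave the spray bottle and the twine spool where they stand.

Things in the scene. Friction and masses are not known exactly. Their poses are not given: they have to be found in the camera images.
- vase: clear glass propagation vase, a plain straight tube: 30 mm across, 118 mm tall, open at the top, 100 g. Origin: centre of its underside, z up along it. Top of the stack: it stands inside the tall narrow clay pot, its foot 47 mm and its rim 165 mm above the bench, its upper 35 mm showing; it comes straight up and must rise 85 mm to be clear
- long_pot: tall narrow terracotta pot, 88 mm tall; its top 22 mm is a straight round collar 53 mm across, below it the body tapers from 46 to 39 mm at the foot. Origin: centre of its underside, z up. It stands on the floor of the wide clay pot, its foot 42 mm and its rim 130 mm above the bench, its top 30 mm showing; 130 g; must rise 60 mm to be clear
- clay_pot: short wide terracotta pot, 64 mm tall; its top 20 mm is a straight round collar 68 mm across, below it the body tapers from 58 to 50 mm at the foot. Origin: centre of its underside, z up. Its collar rests on the rim of the square pot, its foot 36 mm and its top 100 mm above the bench, only the collar shows; 170 g; must rise 46 mm to be clear
- square_pot: black plastic plant pot, square, 80 mm tall, 70 x 70 mm over its 10 mm high rim, 53 x 53 mm at the foot, 60 g, x and y axes square to its sides. Origin: centre of its underside, z up. Bottom of the stack, standing on the bench (z = 0)
- cork_mat: fixed round cork mat, 80 mm across, 8 mm thick, flat. Place of the vase. Origin: centre of its underside on the bench, z up
- small_saucer: fixed small round white ceramic saucer, 74 mm across its rim, 15 mm high, floor 5 mm above the bench and 58 mm across inside. Place of the tall narrow clay pot. Origin: centre of its underside on the bench, z up
- wide_saucer: fixed wide round white ceramic saucer, 98 mm across its rim, 17 mm high, floor 5 mm above the bench and 80 mm across inside. Place of the short wide clay pot. Origin: centre of its underside on the bench, z up
- square_tray: fixed square black plastic drip tray, 78 x 78 mm outside, 72 x 72 mm inside, 13 mm high, floor 3 mm above the bench, x and y axes square to its sides. Place of the square pot. Origin: centre of its underside on the bench, z up
- spray_bottle: loose clear plastic spray bottle with a press-button top, 64 mm across, 214 mm tall; a bystander standing on the right of the bench. Origin: centre of its underside
- twine_spool: loose spool of jute twine with card ends, 48 mm across, 48 mm tall, standing among the task's things; a bystander. Origin: centre of its underside
Things that resemble listed ones, but are neither listed nor needed, are in the scene too. What is shaped like the square_pot but purple or turquoise is not meant. What is shaped like the clay_pot but blue is not meant.

How it is judged:
By the outcome, as a careful person would: the job done as asked, in the order asked, and still so for the second after the job is handed in, with the robot touching nothing.
It also fails if it takes over 106 s, if anything falls off the work surface, if the arm or the gripper's body presses on something with over 40 N, if the wrist force passes 120 N, or if a joint passes its speed limit or range.

## Working session

There is one attempt and no reset: what is moved stays moved. The work goes in short steps, Python scripts to look and compute and a shell command to move; the robot and the scene stay as the last step left them, time stands still between calls to the robot, and variables do not carry over. Pictures are saved under pics/ and viewed, at most 14 in all, crops included, and the job is handed in when it is done.

```bash
mkdir -p pics
cat > h.py <<'E'
import numpy as np, cv2
from station import bot
def cam(n):
    c=bot.read_camera(n); c['f']=240/np.tan(np.radians(c['fovy'])/2); return c
def world(c):
    v,u=np.mgrid[0:480,0:640]; d=c['depth']
    P=np.stack([(u-c['cx'])/c['f']*d,(v-c['cy'])/c['f']*d,d],-1)
    return P@c['pose'][:3,:3].T+c['pose'][:3,3]
def save(n,img): cv2.imwrite('pics/'+n,img[...,::-1])
E
python3 - <<'E'
from h import *
for n in ('scene','side'):
    c=cam(n); save(n+'0.png',c['pixels']); np.savez(n+'0.npz',**c)
    print(n,c['fovy'],c['cx'],c['cy'],c['pose'].round(3).tolist())
o=bot.get_obs(); print({k:np.round(v,3) for k,v in o.items()})
E
```

```text
scene 51.53509843388611 311.62558056352356 243.90688423512597 [[0.43, 0.576, -0.695, 1.33], [0.903, -0.274, 0.332, -0.422], [0.001, -0.77, -0.638, 0.786], [0.0, 0.0, 0.0, 1.0]]
side 46.52244421610332 327.1669497628485 238.59117922128416 [[0.993, -0.04, 0.109, 0.394], [-0.115, -0.484, 0.867, -1.222], [0.018, -0.874, -0.486, 0.722], [0.0, 0.0, 0.0, 1.0]]
{'t': np.float64(0.1), 'q': array([-1.446,  0.478,  0.022,  1.556, -0.012,  1.109, -0.083]), 'joint_vel': array([-0.001, -0.002, -0.001, -0.004,  0.002, -0.001, -0.001]), 'joint_torque': array([ 4.0000e-03, -5.9777e+01,  1.6130e+00, -2.8195e+01,  1.3000e-02,
        5.0000e-03,  0.0000e+00]), 'eef_pos': array([0.156, 0.656, 0.206]), 'tool_rot': array([-0.   ,  0.116,  0.993, -0.001]), 'contact_force': array([ 1.066, -0.844,  0.273]), 'torque': array([ 0.002,  0.002, -0.029]), 'grasp_force': np.float64(0.0), 'gripper_width': np.float64(1.003)}
```

View pics/scene0.png

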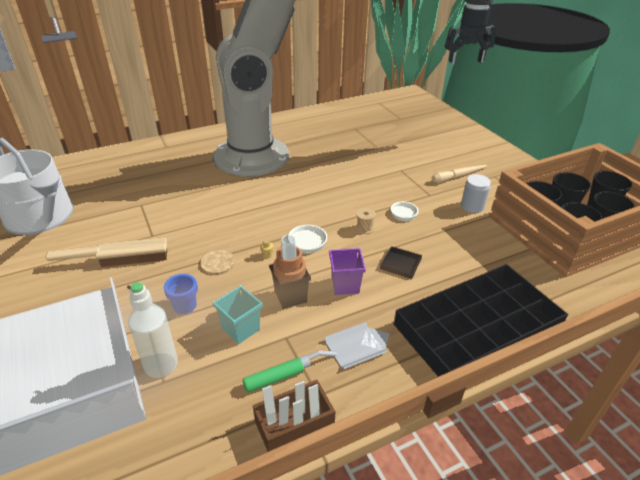

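View pics/side0.png

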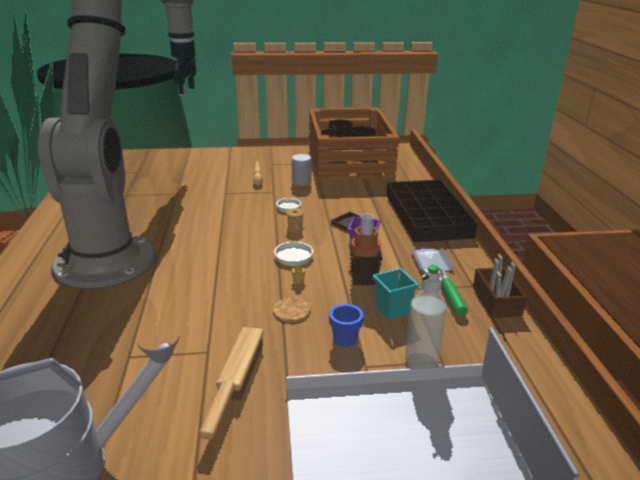

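Scene view: the stack with the vase on top is at (290,265), the cork mat at (217,262), the wide saucer at (307,239), the small saucer at (404,211), the square tray at (401,262) and the twine spool at (366,221). Square-pot candidates are the black one under the stack (291,285), purple (347,270) and turquoise (239,313). Wide-pot candidates are the terracotta one in the stack (290,262) and blue (181,292). Black and terracotta fit, because they form the nest. Next I'll confirm this in a crop and measure.

Run:
```python
from h import *
S={n:dict(np.load(n+'0.npz')) for n in('scene','side')}
W={n:world(S[n]) for n in S}
save('crop0.png',cv2.resize(S['scene']['pixels'][190:340,180:440],None,fx=3,fy=3,interpolation=cv2.INTER_CUBIC))
def circ(p):
    A=np.c_[2*p,np.ones(len(p))]; s=np.linalg.lstsq(A,(p**2).sum(1),rcond=None)[0]; return s[:2],np.sqrt(s[2]+s[:2]@s[:2])
seeds={'mat':(217,262),'wide':(307,239),'small':(404,211),'tray':(401,262),'stack':(291,275),'spool':(366,221),'brass':(267,250),'purple':(347,270),'turq':(239,313),'bottle':(155,340),'blue':(181,292)}
for k,(u,v) in seeds.items():
    c=W['scene'][v,u]
    for n in S:
        P=W[n].reshape(-1,3); r=.05 if k in('mat','wide','small','tray') else .06
        m=(np.hypot(*(P[:,:2]-c[:2]).T)<r+.015)&(P[:,2]>.0045)&(P[:,2]<.23)
        Q=P[m]
        if len(Q)<10: print(k,n,'few');continue
        (cx,cy),R=cv2.minEnclosingCircle(Q[:,:2].astype(np.float32))
        z=np.percentile(Q[:,2],98)
        print(k,n,'seed',c.round(3),'N',m.sum(),'ctr',round(cx,4),round(cy,4),'R',round(R,4),'z98',z.round(4),'bb',Q.min(0).round(3),Q.max(0).round(3))
# top-down height maps
H=np.zeros((600,800,3),np.uint8)
for i,n in enumerate(S):
    P=W[n].reshape(-1,3); C=S[n]['pixels'].reshape(-1,3); m=(S[n]['depth'].ravel()>0)&(P[:,2]<.25)&(P[:,2]>.004)
    P=P[m];C=C[m]; o=np.argsort(P[:,2]);P=P[o];C=C[o]
    # image: x up range .4-.8, y left range -.3..+.3 => 1mm/px
    r=((.85-P[:,0])*1000).astype(int); c=((.35-P[:,1])*1000).astype(int)
    ok=(r>=0)&(r<600)&(c>=0)&(c<800)
    for dr in(0,1):
        for dc in(0,1):
            rr=np.clip(r[ok]+dr,0,599);cc=np.clip(c[ok]+dc,0,799); H[rr,cc]=C[ok]
save('top.png',H)
```

```text
mat scene seed [ 0.447 -0.247  0.007] N 634 ctr 0.4468 -0.2447 R 0.0594 z98 0.012 bb [ 0.389 -0.304  0.005] [ 0.483 -0.186  0.014]
mat side seed [ 0.447 -0.247  0.007] N 722 ctr 0.4497 -0.2457 R 0.0628 z98 0.012 bb [ 0.388 -0.307  0.005] [ 0.511 -0.186  0.014]
wide scene seed [ 0.458 -0.019  0.005] N 654 ctr 0.4612 -0.019 R 0.0508 z98 0.0189 bb [ 0.412 -0.057  0.005] [0.511 0.029 0.022]
wide side seed [ 0.458 -0.019  0.005] N 703 ctr 0.4546 -0.0187 R 0.061 z98 0.0204 bb [ 0.409 -0.079  0.005] [0.515 0.03  0.024]
small scene seed [0.462 0.266 0.005] N 359 ctr 0.4526 0.2703 R 0.0547 z98 0.0173 bb [0.398 0.218 0.005] [0.502 0.314 0.019]
small side seed [0.462 0.266 0.005] N 268 ctr 0.4624 0.2664 R 0.0624 z98 0.0187 bb [0.409 0.207 0.005] [0.524 0.327 0.02 ]
tray scene seed [0.629 0.147 0.003] N 429 ctr 0.6309 0.1433 R 0.0554 z98 0.0153 bb [0.576 0.091 0.005] [0.686 0.199 0.016]
tray side seed [0.629 0.147 0.003] N 222 ctr 0.6141 0.1502 R 0.0529 z98 0.0172 bb [0.568 0.097 0.005] [0.661 0.201 0.02 ]
stack scene seed [ 0.649 -0.143  0.095] N 2003 ctr 0.6491 -0.1465 R 0.069 z98 0.164 bb [ 0
[... 1055 characters left out ...]
 0.005] [ 0.701 -0.188  0.083]
turq side seed [ 0.63  -0.255  0.016] N 1628 ctr 0.6341 -0.259 R 0.0699 z98 0.0824 bb [ 0.582 -0.323  0.005] [ 0.701 -0.194  0.085]
bottle scene seed [ 0.709 -0.427  0.105] N 3148 ctr 0.7088 -0.4372 R 0.0684 z98 0.2124 bb [ 0.654 -0.497  0.005] [ 0.763 -0.371  0.217]
bottle side seed [ 0.709 -0.427  0.105] N 3830 ctr 0.7113 -0.4315 R 0.0738 z98 0.2098 bb [ 0.64  -0.501  0.005] [ 0.781 -0.393  0.217]
blue scene seed [ 0.521 -0.349  0.019] N 1054 ctr 0.5356 -0.3355 R 0.0521 z98 0.0662 bb [ 0.503 -0.384  0.005] [ 0.587 -0.295  0.068]
blue side seed [ 0.521 -0.349  0.019] N 1190 ctr 0.5207 -0.3503 R 0.0734 z98 0.0669 bb [ 0.455 -0.424  0.005] [ 0.594 -0.295  0.069]
```

View pics/crop0.png

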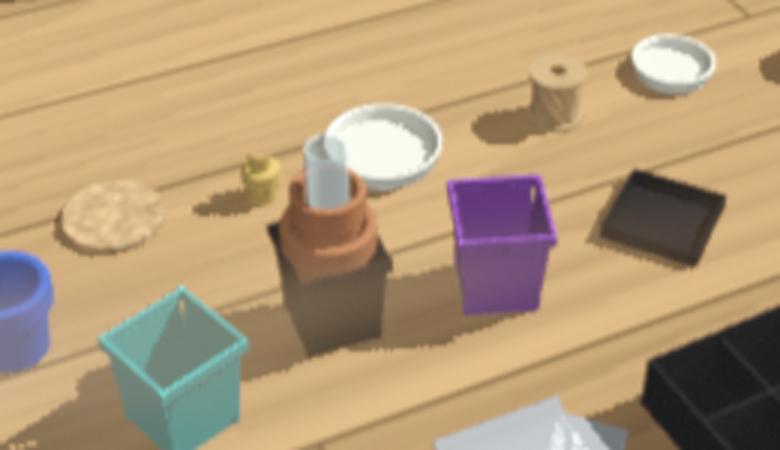

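View pics/top.png

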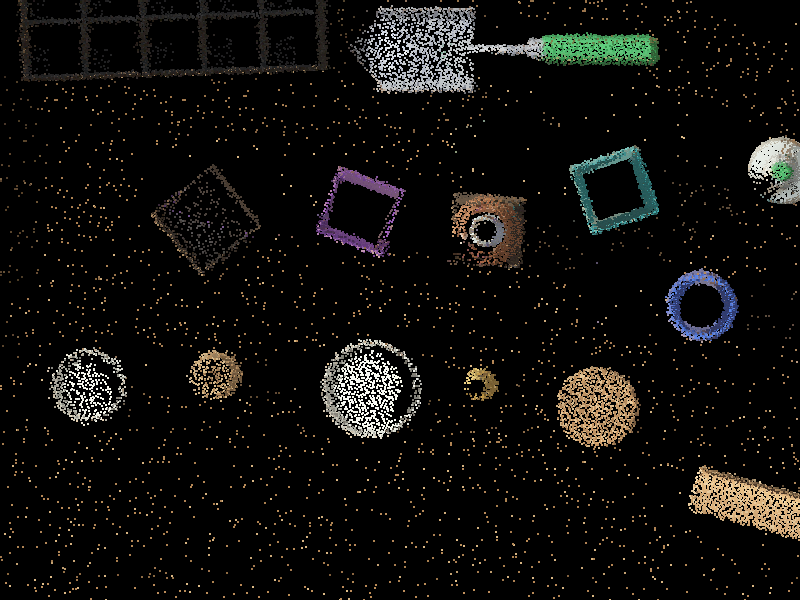

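The crop and top-down map confirm it: the black and terracotta nest sits at about (0.62,-0.14), with the glass vase in it. The purple pot, turquoise pot and blue pot are decoys. I'll refine the fits next.

```bash
cat > fits.py <<'E'
from h import *
from scipy.optimize import least_squares
def pts(n,c,r,z0,z1,C=None):
    C=C or cam(n); P=world(C).reshape(-1,3)
    m=(C['depth'].ravel()>0)&(np.hypot(*(P[:,:2]-c).T)<r)&(P[:,2]>z0)&(P[:,2]<z1); return P[m]
def disc(Q,R,x0):  # smallest-penalty disc of known R holding all points (outline)
    f=lambda s:np.maximum(np.hypot(*(Q[:,:2]-s).T)-R,0)
    return least_squares(f,x0,loss='soft_l1',f_scale=.001).x
def ring(Q,R,x0):
    return least_squares(lambda s:np.hypot(*(Q[:,:2]-s).T)-R,x0,loss='soft_l1',f_scale=.001).x
def square(Q,h,x0): # boundary points on a square of half side h: x,y,angle
    def f(s):
        c,n=np.cos(s[2]),np.sin(s[2]); d=Q[:,:2]-s[:2]; a=np.abs(d@[c,n]);b=np.abs(d@[-n,c]); return np.maximum(a,b)-h
    return min((least_squares(f,[*x0,t],loss='soft_l1',f_scale=.001) for t in np.radians([-40,-20,0,20,40])),key=lambda r:r.cost).x
E
python3 - <<'E'
from fits import *
S={n:dict(np.load(n+'0.npz')) for n in('scene','side')}
for n in S:
    g=lambda *a:pts(n,*a,C=S[n])
    print(n)
    Q=g([.443,-.247],.05,.004,.02); print('mat',disc(Q,.041,Q[:,:2].mean(0)).round(4),Q[:,:2].mean(0).round(4),np.ptp(Q[:,:2],axis=0).round(3))
    Q=g([.461,-.02],.056,.013,.024); print('wide',ring(Q,.0475,[.461,-.02]).round(4),len(Q))
    Q=g([.463,.262],.045,.011,.024); print('small',ring(Q,.0355,[.463,.262]).round(4),len(Q))
    Q=g([.63,.143],.062,.009,.02); print('tray',square(Q,.0375,[.63,.143]).round(4),len(Q))
    Q=g([.62,-.139],.03,.137,.16); print('vase',ring(Q,.015,[.62,-.139]).round(4),len(Q))
    Q=g([.62,-.139],.04,.103,.122); print('long',ring(Q,.0265,[.62,-.139]).round(4),len(Q))
    Q=g([.62,-.139],.045,.083,.095); print('clay',ring(Q,.034,[.62,-.139]).round(4),len(Q))
    Q=g([.62,-.139],.06,.068,.078); print('sq',square(Q,.035,[.62,-.139]).round(4),len(Q))
E
python3 -m jog '[[0,0,-2,0],[0,0,-4,0],[0,0,-6,0],[0,0,-8,0],[0,0,-10,0],[0,-2,-10,0],[0,-5,-10,0],[0,-8,-10,0],[0,-10,-10,0]]' -1
```

```text
scene
mat [ 0.4428 -0.2453] [ 0.4455 -0.2462] [0.086 0.081]
wide [ 0.4621 -0.021 ] 174
small [0.4653 0.2618] 128
tray [0.631  0.1442 0.6781] 215
vase [ 0.6193 -0.1349] 181
long [ 0.6184 -0.1344] 162
clay [ 0.6187 -0.1346] 161
sq [ 0.6181 -0.1346 -0.0762] 139
side
mat [ 0.4417 -0.2481] [ 0.4425 -0.2505] [0.09  0.083]
wide [ 0.4612 -0.0221] 217
small [0.4646 0.2601] 111
tray [0.6305 0.1431 0.6914] 115
vase [ 0.6193 -0.1349] 139
long [ 0.6194 -0.1336] 157
clay [ 0.6194 -0.1347] 153
sq [ 0.6202 -0.134  -0.0344] 123
t: 0.85
eef_pos: [0.1322, 0.557, 0.3059]
tool_rot: [-0.0, 0.116, 0.993, -0.001]
contact_force: [0.3, -0.6, 0.2]
gripper_width: 1.002
grasp_force: 0.0
```

```bash
python3 -m jog '[[-1,-0.4,0,-0.02],[-3,-1.2,0,-0.04],[-6,-2.4,0,-0.06],[-9,-3.6,0,-0.08],[-12,-4.8,0,-0.1],[-15,-6,0,-0.12],[-18,-7.2,0,-0.14],[-21,-8.4,0,-0.16],[-24,-9.6,0,-0.18],[-27,-10.8,0,-0.2],[-30,-12,0,-0.22],[-33,-13.2,0,-0.233],[-36,-14.4,0,-0.233],[-38.5,-15.4,0,-0.233],[-40.5,-16.2,0,-0.233],[-41.5,-16.5,0,-0.233],[-41.7,-16.5,0,-0.233],[-41.7,-16.5,0,-0.233]]'; python3 -c "
from station import bot;print(bot.get_obs()['q'].round(2))"
```

```text
t: 2.35
eef_pos: [0.5, 0.3032, 0.306]
tool_rot: [-0.0, -0.0, 1.0, -0.0]
contact_force: [-0.3, 0.5, -0.5]
gripper_width: 1.0
grasp_force: 0.0
[-0.88  0.25  0.28  1.67 -0.07  1.23  0.99]
```

```bash
python3 -m jog '[[-0.3,-1,0,0],[-0.9,-3.3,0.4,0],[-1.7,-6.3,0.8,0],[-2.5,-9.3,1.2,0],[-3.3,-12.3,1.6,0],[-4.2,-15.3,2,0],[-5,-18.3,2.4,0],[-5.8,-21.3,2.8,0],[-6.6,-24.3,3.2,0],[-7.4,-27.3,3.6,0],[-8.2,-30.3,4,0],[-9,-33.3,4.4,0],[-9.8,-36.3,4.8,0],[-10.6,-39.3,5.2,0],[-11.3,-41.6,5.6,0],[-11.7,-43,5.6,0],[-11.9,-43.7,5.6,0],[-11.9,-43.8,5.6,0],[-11.9,-43.8,5.6,0]]' && python3 -m jog '[[0,0,1,0],[0,0,3,0],[0,0,5,0],[0,0,7,0],[0,0,9,0],[0,0,10.5,0],[0,0,11.3,0],[0,0,11.8,0],[0,0,11.8,0],[0,0,11.8,0]]'
python3 - <<'E'
from h import *
c=cam('side'); save('v1.png',cv2.resize(c['pixels'][130:330,240:500],None,fx=3,fy=3))
E
```

```text
t: 3.93
eef_pos: [0.6193, -0.134, 0.2504]
tool_rot: [-0.0, -0.001, 1.0, 0.0]
contact_force: [-0.3, 0.0, 0.6]
gripper_width: 0.999
grasp_force: 0.0
t: 4.77
eef_pos: [0.6198, -0.1348, 0.1329]
tool_rot: [0.0, -0.0, 1.0, 0.0]
contact_force: [0.5, -0.0, -0.3]
gripper_width: 1.004
grasp_force: 0.0
```

View pics/v1.png

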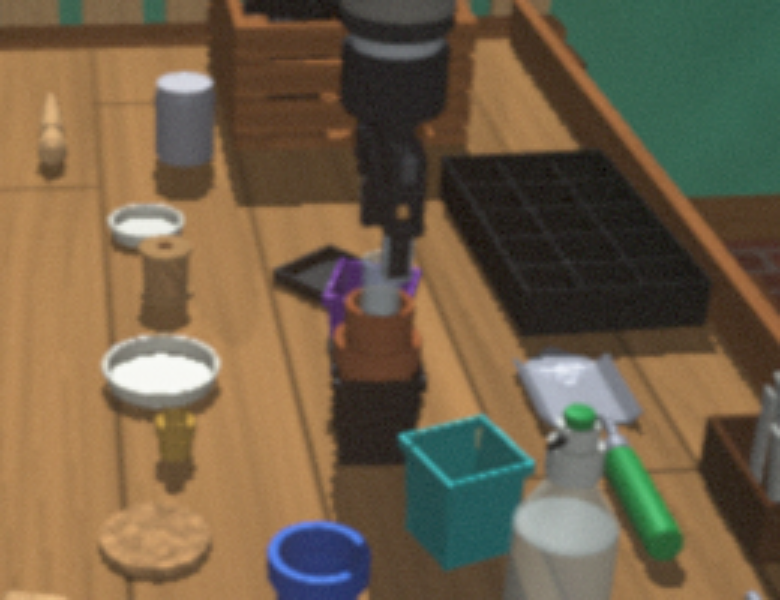

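The side view shows the fingers straddling the vase, tip at about (397,275), above the tall pot's rim. Closing now.

```bash
python3 -m jog '[[0,0,0,0],[0,0,0,0],[0,0,0,0],[0,0,0,0],[0,0,0,0],[0,0,0,0],[0,0,0,0],[0,0,0,0],[0,0,0,0],[0,0,0,0],[0,0,0,0],[0,0,0,0]]' 1 30 && python3 -m jog '[[0,0,-0.2,0],[0,0,-0.5,0],[0,0,-1,0],[0,0,-1.6,0],[0,0,-2.4,0],[0,0,-3.2,0],[0,0,-4,0],[0,0,-4.8,0],[0,0,-5.6,0],[0,0,-6.4,0],[0,0,-7.2,0],[0,0,-8,0],[0,0,-8.8,0],[0,0,-9.4,0],[0,0,-9.8,0],[0,0,-10,0],[0,0,-10,0],[0,0,-10,0]]'
python3 - <<'E'
from fits import *
c=cam('side'); save('v2.png',cv2.resize(c['pixels'][80:280,240:500],None,fx=3,fy=3))
for n in('scene','side'):
    Q=pts(n,[.62,-.135],.035,.139,.21); print(n,[ (round(z,3),ring(Q[abs(Q[:,2]-z)<.012],.015,[.62,-.135]).round(4)) for z in(.155,.185)],np.percentile(Q[:,2],[1,99]))
E
```

```text
t: 5.82
eef_pos: [0.6198, -0.1353, 0.1329]
tool_rot: [0.0, -0.0, 1.0, -0.0]
contact_force: [0.3, 0.7, 5.6]
gripper_width: 0.335
grasp_force: 29.7
t: 7.32
eef_pos: [0.6192, -0.1351, 0.2321]
tool_rot: [-0.0, -0.0, 1.0, 0.0]
contact_force: [-0.2, 0.5, -1.1]
gripper_width: 0.332
grasp_force: 29.7
scene [(0.155, array([ 0.6178, -0.1345])), (0.185, array([ 0.618 , -0.1342]))] [0.14764023 0.20950575]
side [(0.155, array([ 0.6189, -0.1346])), (0.185, array([ 0.6189, -0.1346]))] [0.14850075 0.20941893]
```

View pics/v2.png

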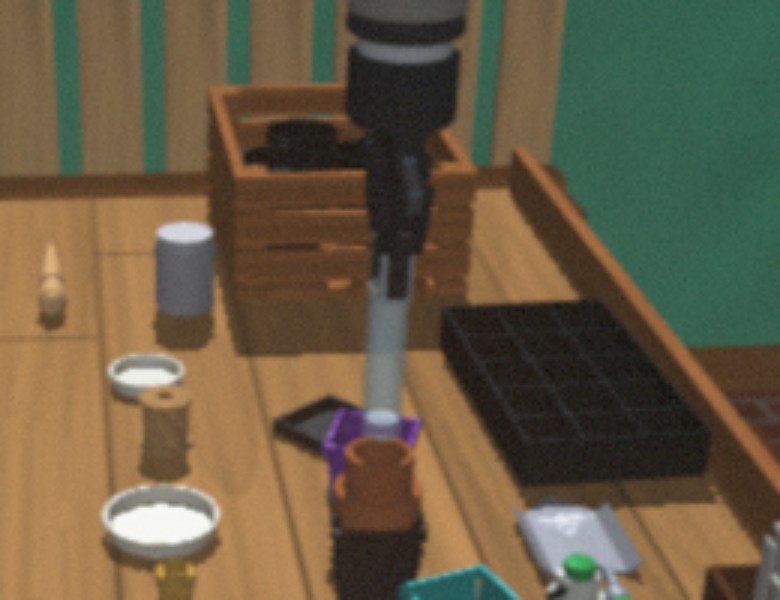

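Vase raised clear and vertical, hanging from (390,280) to (382,420), pots left in place. Carrying it to the mat.

```bash
python3 -m jog '[[0.4,-0.2,0,0],[1.2,-0.7,0,0],[2.6,-1.6,0,0],[4.2,-2.6,0,0],[5.8,-3.6,0,0],[7.4,-4.6,0,0],[9,-5.6,0,0],[10.6,-6.6,0,0],[12.2,-7.6,0,0],[13.8,-8.6,0,0],[15.2,-9.6,0,0],[16.4,-10.4,0,0],[17.2,-10.9,0,0],[17.6,-11.2,0,0],[17.6,-11.2,0,0],[17.6,-11.2,0,0],[17.6,-11.2,0,0]]' && python3 -m jog '[[0,0,0.5,0],[0,0,1.5,0],[0,0,3,0],[0,0,4.5,0],[0,0,6,0],[0,0,7.5,0],[0,0,9,0],[0,0,10.3,0],[0,0,11.3,0],[0,0,12,0],[0,0,12.5,0],[0,0,12.8,0],[0,0,13,0],[0,0,13,0],[0,0,13,0],[0,0,13,0]]'
python3 - <<'E'
from fits import *
for n in('scene','side'):
    Q=pts(n,[.442,-.247],.04,.022,.08); print(n,ring(Q,.015,[.442,-.247]).round(4))
    Q=pts(n,[.442,-.247],.06,.0055,.0115); print(disc(Q,.0405,[.442,-.247]).round(4))
E
```

```text
t: 8.88
eef_pos: [0.4443, -0.2466, 0.2324]
tool_rot: [0.0, -0.001, 1.0, -0.0]
contact_force: [0.6, -0.1, -1.1]
gripper_width: 0.336
grasp_force: 29.7
t: 10.22
eef_pos: [0.4438, -0.2474, 0.1029]
tool_rot: [0.0, -0.0, 1.0, -0.0]
contact_force: [-0.4, 0.7, -1.1]
gripper_width: 0.331
grasp_force: 29.7
scene [ 0.4426 -0.2464]
[ 0.4427 -0.246 ]
side [ 0.4435 -0.2469]
[ 0.4422 -0.247 ]
```

Centred. Lowering gently until contact.

```bash
python3 -m jog '[[0,0,0.1,0],[0,0,0.2,0],[0,0,0.3,0],[0,0,0.4,0],[0,0,0.5,0],[0,0,0.6,0],[0,0,0.7,0],[0,0,0.75,0],[0,0,0.75,0],[0,0,0.75,0]]' && python3 -m jog '[[0,0,0.05,0],[0,0,0.1,0],[0,0,0.1,0],[0,0,0.1,0]]'
```

```text
t: 11.25
eef_pos: [0.4434, -0.2473, 0.0949]
tool_rot: [-0.0, -0.0, 1.0, 0.0]
contact_force: [0.4, -0.0, -1.7]
gripper_width: 0.327
grasp_force: 29.7
t: 11.58
eef_pos: [0.4435, -0.2473, 0.0939]
tool_rot: [0.0, -0.0, 1.0, -0.0]
contact_force: [0.1, 0.5, 0.1]
gripper_width: 0.33
grasp_force: 29.7
```

```bash
python3 -m jog '[[0,0,0.03,0],[0,0,0.05,0],[0,0,0.05,0],[0,0,0.05,0]]'
```

```text
t: 11.92
eef_pos: [0.444, -0.2474, 0.0939]
tool_rot: [0.001, -0.0, 1.0, -0.0]
contact_force: [-0.3, 0.4, 5.7]
gripper_width: 0.331
grasp_force: 30.3
```

Contact felt (5.7 N). Release, rise, and go back over the stack.

```bash
python3 -m jog '[[0,0,0,0],[0,0,0,0],[0,0,0,0],[0,0,0,0],[0,0,0,0],[0,0,0,0],[0,0,0,0],[0,0,0,0],[0,0,-0.3,0],[0,0,-1,0],[0,0,-2,0],[0,0,-4,0],[0,0,-6,0],[0,0,-9,0],[0,0,-12,0],[0,0,-13,0],[0,0,-13,0],[0,0,-13,0]]' -1 && python3 -m jog '[[-0.5,0.3,0,0],[-1.5,1,0,0],[-3.5,2.2,0,0],[-5.5,3.5,0,0],[-7.5,4.8,0,0],[-9.5,6.1,0,0],[-11.5,7.4,0,0],[-13.5,8.7,0,0],[-15.5,10,0,0],[-16.8,10.9,0,0],[-17.5,11.3,0,0],[-17.5,11.3,0,0],[-17.5,11.3,0,0]]'
python3 - <<'E'
from fits import *
C={n:cam(n) for n in('scene','side')}
im=C['scene']['pixels']; save('v3.png',cv2.resize(im[150:330,170:370],None,fx=3,fy=3))
for n in C:
    g=lambda *a:pts(n,*a,C=C[n])
    for z in(.03,.07,.11): Q=g([.442,-.247],.03,z-.012,z+.012); print(n,'vase',z,ring(Q,.015,[.442,-.247]).round(4))
    Q=g([.62,-.135],.04,.105,.127); print('long',ring(Q,.0265,[.62,-.135]).round(4),len(Q))
    Q=g([.62,-.135],.045,.083,.095); print('clay',ring(Q,.034,[.62,-.135]).round(4))
    Q=g([.62,-.135],.06,.19,.3);print('tipz',np.percentile(Q[:,2],[1,3,5]))
E
```

```text
t: 13.42
eef_pos: [0.4436, -0.2472, 0.2239]
tool_rot: [0.001, -0.0, 1.0, 0.0]
contact_force: [-0.3, 0.6, 0.4]
gripper_width: 0.999
grasp_force: 0.0
t: 14.5
eef_pos: [0.6178, -0.1342, 0.2222]
tool_rot: [-0.001, -0.0, 1.0, -0.0]
contact_force: [-0.9, 0.0, -0.1]
gripper_width: 1.004
grasp_force: 0.0
scene vase 0.03 [ 0.4421 -0.2462]
scene vase 0.07 [ 0.4423 -0.2465]
scene vase 0.11 [ 0.4432 -0.2466]
long [ 0.6217 -0.1363] 332
clay [ 0.6183 -0.1345]
tipz [0.26254945 0.2637247  0.26499093]
side vase 0.03 [ 0.4438 -0.2465]
side vase 0.07 [ 0.4438 -0.2469]
side vase 0.11 [ 0.4435 -0.2471]
long [ 0.6197 -0.1366] 269
clay [ 0.6192 -0.1347]
tipz [0.26199194 0.26314665 0.26392488]
```

View pics/v3.png

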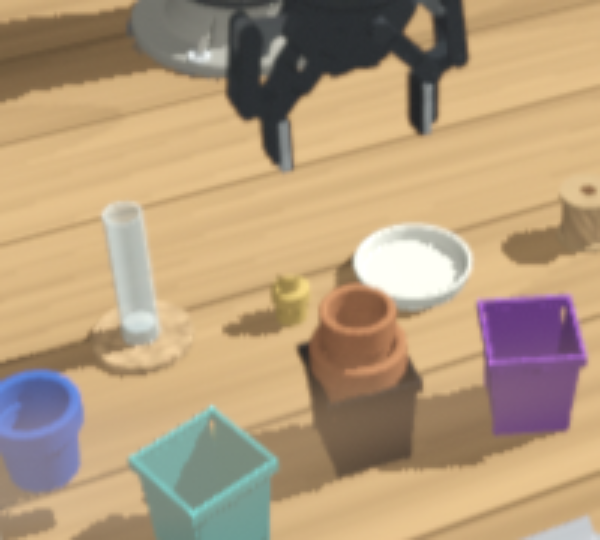

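Vase stands upright mid-mat, foot at (140,325) in the crop. The open fingers are over the tall pot, whose rim is at (358,305). Descending on its collar.

```bash
python3 -m jog '[[0,0,0.5,0],[0,0,1.5,0],[0,0,3,0],[0,0,5,0],[0,0,7,0],[0,0,9,0],[0,0,10.5,0],[0,0,11.5,0],[0,0,12.1,0],[0,0,12.5,0],[0,0,12.5,0],[0,0,12.5,0]]' && python3 -m jog '[[0,0,0,0],[0,0,0,0],[0,0,0,0],[0,0,0,0],[0,0,0,0],[0,0,0,0],[0,0,0,0],[0,0,0,0],[0,0,0,0]]' 1 35 && python3 -m jog '[[0,0,-0.2,0],[0,0,-0.5,0],[0,0,-1,0],[0,0,-1.6,0],[0,0,-2.4,0],[0,0,-3.2,0],[0,0,-4,0],[0,0,-4.8,0],[0,0,-5.6,0],[0,0,-6.4,0],[0,0,-7.2,0],[0,0,-7.8,0],[0,0,-8,0],[0,0,-8,0],[0,0,-8,0]]'
python3 - <<'E'
from fits import *
C={n:cam(n) for n in('scene','side')}
im=C['side']['pixels']; save('v4.png',cv2.resize(im[80:280,240:500],None,fx=3,fy=3))
for n in C:
    g=lambda *a:pts(n,*a,C=C[n])
    for z,R in((.135,.0203),(.175,.0222)): Q=g([.62,-.135],.04,z-.008,z+.008); print(n,z,ring(Q,R,[.62,-.135]).round(4))
    Q=g([.62,-.135],.03,.108,.2);print('foot z',np.percentile(Q[:,2],[.5,1,2]))
E
```

```text
t: 15.6
eef_pos: [0.6188, -0.1345, 0.099]
tool_rot: [0.0, 0.0, 1.0, -0.0]
contact_force: [0.1, 0.1, 0.5]
gripper_width: 1.001
grasp_force: 0.0
t: 16.35
eef_pos: [0.6193, -0.1344, 0.0996]
tool_rot: [0.001, -0.0, 1.0, 0.0]
contact_force: [-1.3, 0.4, 5.1]
gripper_width: 0.58
grasp_force: 35.4
t: 17.6
eef_pos: [0.6182, -0.1342, 0.1782]
tool_rot: [-0.0, -0.0, 1.0, 0.0]
contact_force: [-0.7, 0.3, -1.6]
gripper_width: 0.581
grasp_force: 36.5
scene 0.135 [ 0.6178 -0.134 ]
scene 0.175 [ 0.6184 -0.1339]
foot z [0.12202585 0.12288355 0.12360181]
side 0.135 [ 0.619  -0.1344]
side 0.175 [ 0.6187 -0.1341]
foot z [0.12275833 0.12406812 0.1249558 ]
```

View pics/v4.png

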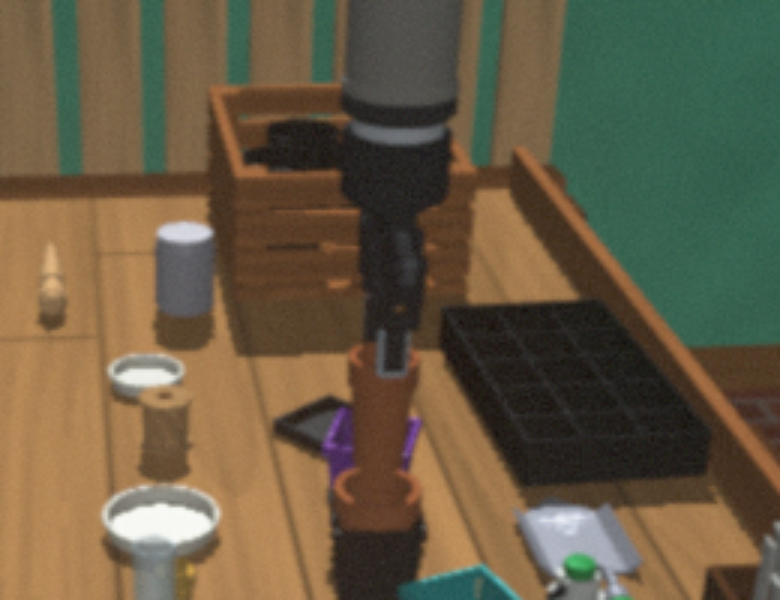

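Tall pot is held clear and upright: rim at (383,355), foot at (377,470), just above the wide pot. Carry it to the small saucer.

```bash
python3 -m jog '[[0.2,0.5,-0.5,0],[0.6,1.5,-1,0],[1.4,3.6,-1.5,0],[2.3,6,-2,0],[3.3,8.5,-2,0],[4.3,11,-2,0],[5.3,13.5,-2,0],[6.3,16,-2,0],[7.2,18.5,-2,0],[8.2,21,-2,0],[9.2,23.5,-2,0],[10.2,26,-2,0],[11.2,28.5,-2,0],[12.2,31,-2,0],[13.2,33.5,-2,0],[14.2,36.3,-2,0],[14.9,38.3,-2,0],[15.3,39.3,-2,0],[15.35,39.5,-2,0],[15.35,39.5,-2,0]]' && python3 -m jog '[[0,0,0,0],[0,0,1,0],[0,0,2.5,0],[0,0,4.5,0],[0,0,6.5,0],[0,0,8.5,0],[0,0,10,0],[0,0,11.2,0],[0,0,12,0],[0,0,12.4,0],[0,0,12.4,0],[0,0,12.4,0]]'
python3 - <<'E'
from fits import *
for n in('scene','side'):
    C=cam(n)
    for z,R in((.035,.0206),(.06,.022)): Q=pts(n,[.465,.261],.033,z-.01,z+.01,C); print(n,ring(Q,R,[.465,.261]).round(4),len(Q))
    Q=pts(n,[.465,.261],.045,.011,.018,C); print('saucer',ring(Q,.0355,[.465,.261]).round(4),len(Q))
E
```

```text
t: 19.37
eef_pos: [0.4647, 0.2608, 0.1986]
tool_rot: [0.0, -0.001, 1.0, -0.0]
contact_force: [0.7, -0.2, -2.7]
gripper_width: 0.581
grasp_force: 36.6
t: 20.37
eef_pos: [0.4653, 0.2604, 0.0747]
tool_rot: [0.0, 0.0, 1.0, 0.0]
contact_force: [-0.9, -0.1, -2.1]
gripper_width: 0.583
grasp_force: 36.6
scene [0.4648 0.2604] 89
scene [0.4655 0.2611] 103
saucer [0.4646 0.2625] 90
side [0.4675 0.2612] 83
side [0.4663 0.2609] 96
saucer [0.4654 0.2618] 64
```

```bash
python3 -m jog '[[0,0.05,0.15,0],[0,0.1,0.3,0],[0,0.1,0.45,0],[0,0.1,0.6,0],[0,0.1,0.75,0],[0,0.1,0.9,0],[0,0.1,1,0],[0,0.1,1.1,0],[0,0.1,1.1,0],[0,0.1,1.1,0]]' && python3 -m jog '[[0,0,0.05,0],[0,0,0.1,0],[0,0,0.1,0],[0,0,0.1,0]]'
```

```text
t: 21.3
eef_pos: [0.4648, 0.2617, 0.0633]
tool_rot: [-0.0, -0.0, 1.0, -0.0]
contact_force: [-0.1, 0.2, -1.9]
gripper_width: 0.579
grasp_force: 36.6
t: 21.63
eef_pos: [0.4651, 0.2618, 0.0627]
tool_rot: [0.0, 0.0, 1.0, 0.0]
contact_force: [-0.5, -0.7, 2.5]
gripper_width: 0.582
grasp_force: 37.1
```

```bash
python3 -m jog '[[0,0,0,0],[0,0,0,0],[0,0,0,0],[0,0,0,0],[0,0,0,0],[0,0,0,0],[0,0,-0.3,0],[0,0,-1,0],[0,0,-2,0],[0,0,-4,0],[0,0,-6,0],[0,0,-9,0],[0,0,-12,0],[0,0,-14,0],[0,0,-15,0],[0,0,-15,0],[0,0,-15,0]]' -1 && python3 -m jog '[[-0.2,-0.5,0,0],[-0.6,-1.5,0,0],[-1.4,-3.6,0,0],[-2.3,-6,0,0],[-3.3,-8.5,0,0],[-4.3,-11,0,0],[-5.3,-13.5,0,0],[-6.3,-16,0,0],[-7.2,-18.5,0,0],[-8.2,-21,0,0],[-9.2,-23.5,0,0],[-10.2,-26,0,0],[-11.2,-28.5,0,0],[-12.2,-31,0,0],[-13.2,-33.5,0,0],[-14.2,-36.3,0,0],[-14.9,-38.3,0,0],[-15.3,-39.3,0,0],[-15.4,-39.6,0,0],[-15.4,-39.6,0,0]]'
python3 - <<'E'
from fits import *
C={n:cam(n) for n in('scene','side')}
im=C['scene']['pixels']; save('v5.png',cv2.resize(im[150:330,230:430],None,fx=3,fy=3))
for n in C:
    g=lambda *a:pts(n,*a,C=C[n])
    Q=g([.465,.261],.036,.073,.09); print(n,'long',ring(Q,.0265,[.465,.261]).round(4),'top',np.percentile(g([.465,.261],.036,.05,.12)[:,2],99))
    Q=g([.619,-.1345],.045,.083,.095); Q=Q[np.hypot(*(Q[:,:2]-[.619,-.1345]).T)>.031]; print('clay',ring(Q,.034,[.62,-.135]).round(4),len(Q))
    Q=g([.619,-.1345],.06,.068,.078); Q=Q[np.hypot(*(Q[:,:2]-[.619,-.1345]).T)>.031];print('sq',square(Q,.035,[.62,-.135]).round(4))
E
```

```text
t: 23.05
eef_pos: [0.4646, 0.2618, 0.2124]
tool_rot: [0.0, -0.0, 1.0, 0.0]
contact_force: [0.3, -0.1, -0.5]
gripper_width: 0.996
grasp_force: 0.0
t: 24.72
eef_pos: [0.6183, -0.135, 0.2115]
tool_rot: [-0.001, 0.001, 1.0, -0.0]
contact_force: [-0.8, 0.6, -0.2]
gripper_width: 0.998
grasp_force: 0.0
scene long [0.4679 0.2606] top 0.09547257259571283
clay [ 0.6184 -0.1344] 146
sq [ 0.6184 -0.1352  1.489 ]
side long [0.4653 0.2596] top 0.09725624594999507
clay [ 0.6197 -0.135 ] 140
sq [ 0.6186 -0.1343 -0.0719]
```

View pics/v5.png

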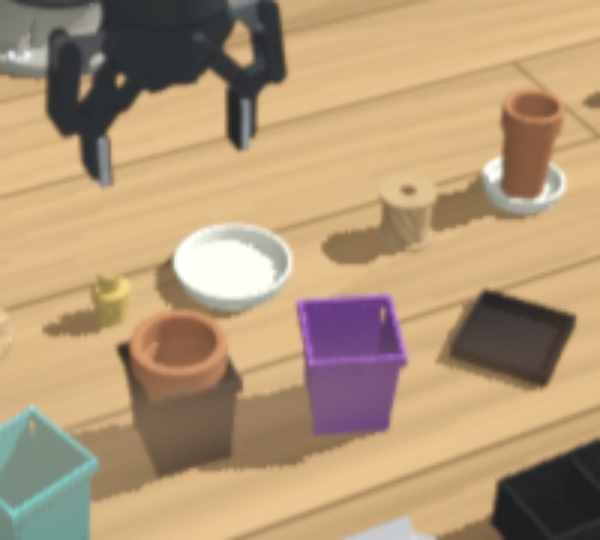

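Tall pot stands upright in the small saucer at (530,150). The wide pot's rim is at (180,350) in the square pot. Grasp its collar next.

```bash
python3 -m jog '[[0,0,0.5,0],[0,0,1.5,0],[0,0,3,0],[0,0,5,0],[0,0,7,0],[0,0,9,0],[0,0,10.8,0],[0,0,12,0],[0,0,12.9,0],[0,0,13.5,0],[0,0,13.8,0],[0,0,13.8,0],[0,0,13.8,0]]' && python3 -m jog '[[0,0,0,0],[0,0,0,0],[0,0,0,0],[0,0,0,0],[0,0,0,0],[0,0,0,0],[0,0,0,0],[0,0,0,0]]' 1 40
python3 - <<'E'
from h import *
im=cam('side')['pixels']; save('v6.png',cv2.resize(im[180:300,310:430],None,fx=5,fy=5))
E
```

```text
t: 25.9
eef_pos: [0.6194, -0.1343, 0.075]
tool_rot: [0.001, -0.0, 1.0, -0.0]
contact_force: [0.5, 0.8, 0.1]
gripper_width: 1.002
grasp_force: 0.0
t: 26.57
eef_pos: [0.6189, -0.1342, 0.0744]
tool_rot: [-0.0, -0.0, 1.0, 0.0]
contact_force: [-0.3, 0.1, -0.2]
gripper_width: 0.002
grasp_force: 0.0
```

View pics/v6.png

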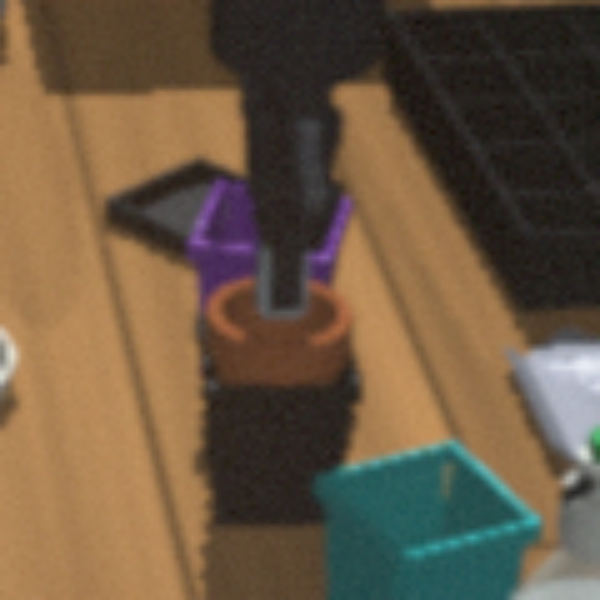

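The fingers closed over the rim and are now shut inside the pot at (280,290), touching nothing. The open tips stand farther back than I assumed. I'll rise, set about 74 mm opening, and measure where the tips are.

```bash
python3 -m jog '[[0,0,-0.5,0],[0,0,-1.5,0],[0,0,-3,0],[0,0,-5,0],[0,0,-7,0],[0,0,-9,0],[0,0,-10,0],[0,0,-10,0],[0,0,-10,0]]' && python3 -m jog '[[0,0,0,0],[0,0,0,0],[0,0,0,0],[0,0,0,0],[0,0,0,0],[0,0,0,0],[0,0,0,0]]' -0.75
python3 - <<'E'
from fits import *
for n in('scene','side'):
    C=cam(n)
    Q=pts(n,[.619,-.1345],.07,.13,.32,C); Q=Q[abs(Q[:,0]-.619)<.02]
    for lo,hi in((-.07,-.02),(.02,.07)):
        d=Q[:,1]+.1345; q=Q[(d>lo)&(d<hi)]; print(n,lo,len(q),np.sort(q[:,2])[:12].round(4), 'y', d[(d>lo)&(d<hi)][np.argsort(q[:,2])[:12]].round(3))
    Q=pts(n,[.619,-.1345],.045,.083,.095,C); Q=Q[np.hypot(*(Q[:,:2]-[.619,-.1345]).T)>.031]; print('clay',ring(Q,.034,[.62,-.135]).round(4))
E
```

```text
t: 27.37
eef_pos: [0.6191, -0.1341, 0.1748]
tool_rot: [0.001, -0.0, 1.0, 0.0]
contact_force: [0.0, -0.0, -0.5]
gripper_width: 0.001
grasp_force: 0.0
t: 27.95
eef_pos: [0.6189, -0.1343, 0.1743]
tool_rot: [-0.0, -0.0, 1.0, -0.0]
contact_force: [0.1, -0.2, 0.4]
gripper_width: 0.871
grasp_force: 0.0
scene -0.07 1023 [0.211  0.211  0.2116 0.2116 0.212  0.2139 0.2147 0.2148 0.215  0.2153
 0.2153 0.2159] y [-0.038 -0.043 -0.04  -0.041 -0.043 -0.038 -0.04  -0.044 -0.043 -0.047
 -0.042 -0.038]
scene 0.02 769 [0.2092 0.2101 0.2104 0.2112 0.2114 0.2114 0.2117 0.2118 0.2131 0.2136
 0.2137 0.2137] y [0.039 0.038 0.039 0.038 0.038 0.038 0.043 0.04  0.041 0.038 0.038 0.038]
clay [ 0.6185 -0.1343]
side -0.07 658 [0.2093 0.2095 0.21   0.2113 0.2119 0.2122 0.2126 0.2126 0.2129 0.2133
 0.2143 0.2148] y [-0.039 -0.038 -0.04  -0.043 -0.044 -0.044 -0.045 -0.044 -0.045 -0.041
 -0.043 -0.045]
side 0.02 152 [0.2101 0.211  0.2125 0.2128 0.2129 0.2132 0.2138 0.2141 0.2147 0.2148
 0.2149 0.2154] y [0.038 0.041 0.038 0.037 0.037 0.037 0.035 0.039 0.038 0.038 0.038 0.037]
clay [ 0.6197 -0.1348]
```

Tips stand about 36 mm behind the TCP at this opening, so TCP 0.050 puts them on the collar at about 0.085, above the square rim.

```bash
python3 -m jog '[[0,0,0.5,0],[0,0,1.5,0],[0,0,3,0],[0,0,5,0],[0,0,7,0],[0,0,9,0],[0,0,10.5,0],[0,0,11.3,0],[0,0,11.8,0],[0,0,12.2,0],[0,0,12.4,0],[0,0,12.4,0],[0,0,12.4,0]]' -1 && python3 -m jog '[[0,0,0,0],[0,0,0,0],[0,0,0,0],[0,0,0,0],[0,0,0,0],[0,0,0,0],[0,0,0,0],[0,0,0,0]]' 1 40
python3 - <<'E'
from fits import *
for n in('scene','side'):
    C=cam(n)
    Q=pts(n,[.619,-.1345],.07,.07,.25,C); Q=Q[abs(Q[:,0]-.619)<.02]
    for s in(-1,1):
        q=Q[(Q[:,1]+.1345)*s>.038]; print(n,s,np.sort(q[:,2])[:8].round(4))
    if n=='side': save('v7.png',cv2.resize(C['pixels'][180:300,310:430],None,fx=5,fy=5))
E
```

```text
t: 29.13
eef_pos: [0.6194, -0.1343, 0.051]
tool_rot: [0.001, -0.0, 1.0, -0.0]
contact_force: [-0.7, 0.2, -0.9]
gripper_width: 1.004
grasp_force: 0.0
t: 29.8
eef_pos: [0.6196, -0.1345, 0.0517]
tool_rot: [0.001, 0.0, 1.0, 0.0]
contact_force: [-1.9, -0.7, 5.2]
gripper_width: 0.787
grasp_force: 43.7
scene -1 [0.0846 0.0866 0.0896 0.0899 0.0908 0.0922 0.0923 0.0928]
scene 1 [0.0879 0.0879 0.0915 0.092  0.092  0.0942 0.095  0.095 ]
side -1 [0.0747 0.0749 0.0798 0.0801 0.0829 0.0835 0.084  0.0858]
side 1 [0.1097 0.1135 0.1195 0.12   0.1275 0.1335 0.134  0.1347]
```

View pics/v7.png

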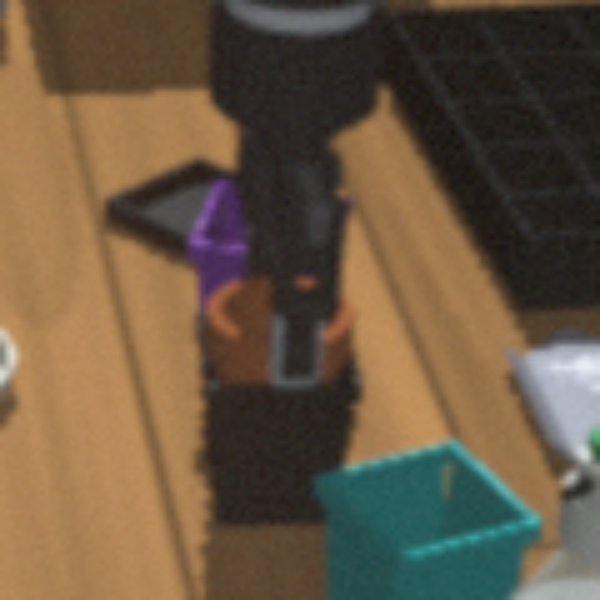

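Grip at 68 mm width, tips at (297,385), level with the collar's bottom. Lift a little and check that the square pot stays down.

```bash
python3 -m jog '[[0,0,-0.1,0],[0,0,-0.3,0],[0,0,-0.6,0],[0,0,-1,0],[0,0,-1.4,0],[0,0,-1.7,0],[0,0,-2,0],[0,0,-2,0],[0,0,-2,0]]'
python3 - <<'E'
from fits import *
for n in('scene','side'):
    C=cam(n); P=pts(n,[.619,-.1345],.06,-.01,.13,C); print(n,np.histogram(P[:,2],np.arange(0,.13,.01))[0])
    if n=='side': save('v8.png',cv2.resize(C['pixels'][160:300,310:430],None,fx=4,fy=4))
E
```

```text
t: 30.65
eef_pos: [0.619, -0.1342, 0.0706]
tool_rot: [0.0, -0.0, 1.0, 0.0]
contact_force: [0.7, -0.2, -0.9]
gripper_width: 0.787
grasp_force: 45.1
scene [634  93  96  95 105 118 114 252 212 122 214 371]
side [430  83  76  85 104  99 117 182 156  84 115 188]
```

View pics/v8.png

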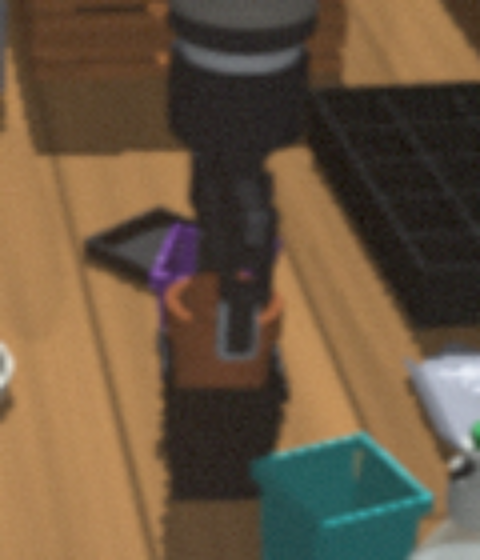

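The square pot stayed put; only the wide pot rises. Carry it to the wide saucer.

```bash
python3 -m jog '[[0,0,-0.5,0],[0,0,-1.5,0],[0,0,-2.8,0],[0,0,-4.1,0],[0,0,-5.4,0],[0,0,-6.4,0],[0,0,-7,0],[0.5,0.4,-7,0],[1.5,1.1,-7,0],[3.5,2.5,-7,0],[5.5,4,-7,0],[7.5,5.4,-7,0],[9.5,6.8,-7,0],[11.5,8.3,-7,0],[13.3,9.6,-7,0],[14.7,10.6,-7,0],[15.5,11.2,-7,0],[15.7,11.3,-7,0],[15.7,11.3,-7,0],[15.7,11.3,-7,0]]' && python3 -m jog '[[0,0,0.5,0],[0,0,1.5,0],[0,0,3,0],[0,0,5,0],[0,0,7,0],[0,0,8.5,0],[0,0,9.5,0],[0,0,10.1,0],[0,0,10.5,0],[0,0,10.7,0],[0,0,10.7,0],[0,0,10.7,0]]'
python3 - <<'E'
from fits import *
for n in('scene','side'):
    C=cam(n)
    for z,R in((.035,.0268),(.047,.028)): Q=pts(n,[.4617,-.0215],.034,z-.007,z+.007,C); print(n,ring(Q,R,[.4617,-.0215]).round(4),len(Q))
    Q=pts(n,[.4617,-.0215],.056,.013,.019,C); print('saucer',ring(Q,.0475,[.4617,-.0215]).round(4),len(Q))
E
```

```text
t: 32.42
eef_pos: [0.4627, -0.0217, 0.1406]
tool_rot: [0.001, 0.0, 1.0, -0.0]
contact_force: [0.9, -0.2, -1.5]
gripper_width: 0.783
grasp_force: 45.3
t: 33.42
eef_pos: [0.4624, -0.0213, 0.0339]
tool_rot: [0.001, -0.0, 1.0, 0.0]
contact_force: [0.2, 0.6, -1.2]
gripper_width: 0.79
grasp_force: 45.3
scene [ 0.4612 -0.0206] 88
scene [ 0.4622 -0.0207] 120
saucer [ 0.4608 -0.0196] 139
side [ 0.4632 -0.0202] 90
side [ 0.463  -0.0205] 105
saucer [ 0.4614 -0.0215] 106
```

Centred within 1–2 mm (15 mm radial room). Lower.

```bash
python3 -m jog '[[0.05,0,0.2,0],[0.1,0,0.4,0],[0.1,0,0.6,0],[0.1,0,0.8,0],[0.1,0,0.95,0],[0.1,0,1.05,0],[0.1,0,1.15,0],[0.1,0,1.2,0],[0.1,0,1.2,0],[0.1,0,1.2,0]]' && python3 -m jog '[[0,0,0.05,0],[0,0,0.1,0],[0,0,0.1,0],[0,0,0.1,0]]'
```

```text
t: 34.35
eef_pos: [0.4609, -0.0213, 0.0214]
tool_rot: [0.0, -0.0, 1.0, 0.0]
contact_force: [-0.1, -0.8, -1.6]
gripper_width: 0.786
grasp_force: 45.3
t: 34.68
eef_pos: [0.4611, -0.0213, 0.0207]
tool_rot: [0.0, -0.0, 1.0, 0.0]
contact_force: [-1.8, 0.1, 4.0]
gripper_width: 0.79
grasp_force: 45.7
```

```bash
python3 -m jog '[[0,0,0,0],[0,0,0,0],[0,0,0,0],[0,0,0,0],[0,0,0,0],[0,0,-0.3,0],[0,0,-1,0],[0,0,-2,0],[0,0,-4,0],[0,0,-6,0],[0,0,-9,0],[0,0,-12,0],[0,0,-14,0],[0,0,-15,0],[0,0,-15,0],[0,0,-15,0]]' -1 && python3 -m jog '[[-0.5,-0.4,0,0],[-1.5,-1.1,0,0],[-3.5,-2.5,0,0],[-5.5,-4,0,0],[-7.5,-5.4,0,0],[-9.5,-6.8,0,0],[-11.5,-8.3,0,0],[-13.3,-9.6,0,0],[-14.7,-10.6,0,0],[-15.5,-11.2,0,0],[-15.8,-11.3,0,0],[-15.8,-11.3,0,0],[-15.8,-11.3,0,0]]'
python3 - <<'E'
from fits import *
C={n:cam(n) for n in('scene','side')}
save('v9.png',cv2.resize(C['scene']['pixels'][150:330,230:430],None,fx=3,fy=3))
A=[]
for n in C:
    g=lambda *a:pts(n,*a,C=C[n])
    Q=g([.461,-.021],.045,.052,.066);Q=Q[np.hypot(*(Q[:,:2]-[.461,-.021]).T)>.0315]; print(n,'clay',ring(Q,.034,[.461,-.021]).round(4),'top',np.percentile(g([.461,-.021],.04,.03,.12)[:,2],98).round(4))
    Q=g([.619,-.1345],.06,.07,.084); m=np.maximum(*abs(Q[:,:2]-[.619,-.1345]).T)>.031; A.append(Q[m]); print('sq',square(Q[m],.0345,[.619,-.1345]).round(4),m.sum())
    Q=g([.6307,.1436],.062,.009,.017); print('tray',square(Q,.0375,[.6307,.1436]).round(4))
print('both',square(np.vstack(A),.0345,[.619,-.1345]).round(4))
E
```

```text
t: 36.02
eef_pos: [0.4608, -0.021, 0.1704]
tool_rot: [0.0, -0.0, 1.0, 0.0]
contact_force: [-0.8, -0.2, 0.0]
gripper_width: 1.002
grasp_force: 0.0
t: 37.1
eef_pos: [0.618, -0.1336, 0.1695]
tool_rot: [-0.001, -0.0, 1.0, 0.0]
contact_force: [-0.3, 0.3, -0.6]
gripper_width: 1.002
grasp_force: 0.0
scene clay [ 0.4605 -0.0208] top 0.0714
sq [ 0.6196 -0.1353 -0.0445] 316
tray [ 0.631   0.1441 -0.8952]
side clay [ 0.4611 -0.0213] top 0.0726
sq [ 0.6186 -0.1357 -0.0422] 259
tray [ 0.631   0.1436 -0.8508]
both [ 0.6193 -0.1356 -0.0435]
```

View pics/v9.png

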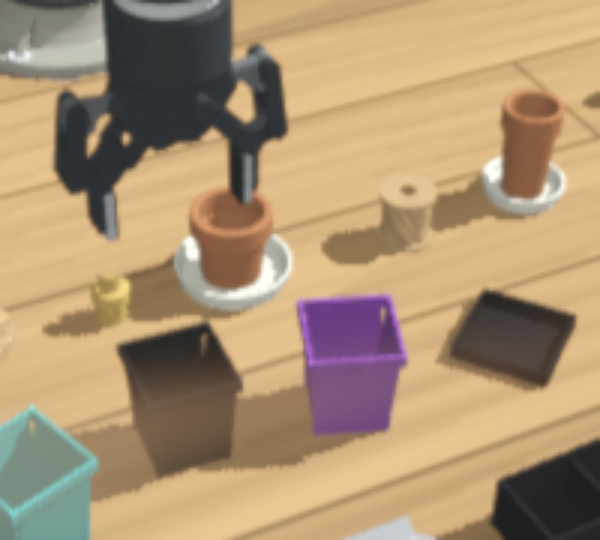

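Wide pot sits upright in its saucer at (232,240). The square pot's rim is at (180,360), about -2.5° off the axes. Align and grasp its rim.

```bash
python3 -m jog '[[-0.1,-0.15,0.5,0.02],[-0.1,-0.15,1.5,0.0435],[-0.1,-0.15,3,0.0435],[-0.1,-0.15,5,0.0435],[-0.1,-0.15,7,0.0435],[-0.1,-0.15,9,0.0435],[-0.1,-0.15,11,0.0435],[-0.1,-0.15,12.5,0.0435],[-0.1,-0.15,13.5,0.0435],[-0.1,-0.15,14,0.0435],[-0.1,-0.15,14.2,0.0435],[-0.1,-0.15,14.2,0.0435],[-0.1,-0.15,14.2,0.0435]]' && python3 -m jog '[[0,0,0,0],[0,0,0,0],[0,0,0,0],[0,0,0,0],[0,0,0,0],[0,0,0,0],[0,0,0,0],[0,0,0,0]]' 1 30 && python3 -m jog '[[0,0,-0.2,0],[0,0,-0.5,0],[0,0,-1,0],[0,0,-2,0],[0,0,-3,0],[0,0,-4,0],[0,0,-5,0],[0,0,-6,0],[0,0,-7,0],[0,0,-8,0],[0,0,-9,0],[0,0,-9.7,0],[0,0,-10,0],[0,0,-10,0],[0,0,-10,0]]'
python3 - <<'E'
from fits import *
A=[]
for n in('scene','side'):
    C=cam(n); Q=pts(n,[.619,-.1345],.055,.09,.2,C); print(n,'z',np.percentile(Q[:,2],[1,2]))
    Q=Q[abs(Q[:,2]-.175)<.006]; m=np.maximum(*abs(Q[:,:2]-[.619,-.1345]).T)>.031; A.append(Q[m]); print(square(Q[m],.035,[.619,-.1345]).round(4),m.sum())
E
```

```text
t: 38.28
eef_pos: [0.6205, -0.1359, 0.0292]
tool_rot: [0.001, 0.022, 1.0, -0.0]
contact_force: [-0.1, 0.5, 0.3]
gripper_width: 0.998
grasp_force: 0.0
t: 38.95
eef_pos: [0.6206, -0.1358, 0.0295]
tool_rot: [0.001, 0.022, 1.0, 0.0]
contact_force: [-2.4, 1.1, 5.4]
gripper_width: 0.813
grasp_force: 33.6
t: 40.2
eef_pos: [0.6197, -0.1356, 0.1282]
tool_rot: [-0.0, 0.022, 1.0, 0.0]
contact_force: [-0.0, 0.3, -1.6]
gripper_width: 0.819
grasp_force: 34.2
scene z [0.10038523 0.10221004]
[ 0.6187 -0.1368 -0.0286] 361
side z [0.10064991 0.10263841]
[ 0.6183 -0.1371 -0.0611] 223
```

Square pot is held, gripped at 70 mm, foot about 100 mm up. Carry it over the tray while turning, and refine the tray's pose.

```bash
python3 -m jog '[[0,0.3,-0.5,-0.02],[0,1,-1.2,-0.06],[0,2.5,-2,-0.1],[0,4.2,-2.7,-0.14],[0,6,-3,-0.18],[0,7.8,-3,-0.22],[0,9.6,-3,-0.26],[0,11.4,-3,-0.31],[0,13.2,-3,-0.36],[0,15,-3,-0.41],[0.1,16.8,-3,-0.46],[0.1,18.6,-3,-0.51],[0.1,20.4,-3,-0.56],[0.1,22.2,-3,-0.61],[0.1,24,-3,-0.65],[0.1,25.6,-3,-0.69],[0.1,26.9,-3,-0.72],[0.1,27.7,-3,-0.7335],[0.1,27.95,-3,-0.7335],[0.1,27.95,-3,-0.7335]]'
python3 - <<'E'
from fits import *
A=[];B=[]
c=np.array([.631,.1438])
for i in range(5):
    for n in('scene','side'):
        C=cam(n); Q=pts(n,c,.066,.006,.02,C); A.append(Q)
        Q=pts(n,c,.055,.143,.165,C); B.append(Q[np.abs(Q[:,2]-.154)<.006])
A=np.vstack(A);B=np.vstack(B)
def outer(Q):  # centre, angle, half size; rim band only
    best=None
    for it,s in enumerate([[*c,.69,.0375]]*1):
        for _ in range(8):
            cc,n=np.cos(s[2]),np.sin(s[2]); d=Q[:,:2]-s[:2]; m=np.maximum(abs(d@[cc,n]),abs(d@[-n,cc])); q=Q[(m>s[3]-.005)&(m<s[3]+.006)]
            def f(s):
                cc,n=np.cos(s[2]),np.sin(s[2]); d=q[:,:2]-s[:2]; return np.maximum(abs(d@[cc,n]),abs(d@[-n,cc]))-s[3]
            s=least_squares(f,s,loss='soft_l1',f_scale=.001).x
    return s.round(4),len(q)
print('tray',outer(A)); print('tray hi',outer(A[A[:,2]>.01]))
def rect(Q):
    m=cv2.minAreaRect((Q[:,:2]*1000).astype(np.float32)); return m
print('rim',rect(A[A[:,2]>.01]))
print('pot',outer(B),len(B)); print(bot.get_obs()['eef_pos'],bot.get_obs()['tool_rot'])
E
```

```text
t: 41.97
eef_pos: [0.631, 0.144, 0.1583]
tool_rot: [-0.0, -0.338, 0.941, -0.0]
contact_force: [0.8, 0.7, -0.0]
gripper_width: 0.81
grasp_force: 34.2
tray (array([0.6307, 0.1438, 0.6815, 0.0375]), 2165)
tray hi (array([0.6306, 0.1437, 0.6817, 0.0376]), 1433)
rim ((629.7379150390625, 143.9792022705078), (88.73896789550781, 85.8656997680664), 40.05076599121094)
pot (array([0.6304, 0.142 , 0.6658, 0.0285]), 1249) 1250
[0.63102816 0.1432438  0.15842738] [-1.36094574e-05 -3.38064544e-01  9.41122927e-01 -1.71360886e-05]
```

```bash
python3 -m jog '[[-0.1,0.1,0.5,0.005],[-0.1,0.1,1.5,0.005],[-0.1,0.1,3,0.005],[-0.1,0.1,5,0.005],[-0.1,0.1,7,0.005],[-0.1,0.1,8.5,0.005],[-0.1,0.1,9.5,0.005],[-0.1,0.1,10.1,0.005],[-0.1,0.1,10.5,0.005],[-0.1,0.1,10.6,0.005],[-0.1,0.1,10.6,0.005],[-0.1,0.1,10.6,0.005]]'
python3 - <<'E'
from fits import *
c=np.array([.631,.1438]); D={'scene':[],'side':[]}
for i in range(5):
    for n in D: D[n].append(pts(n,c,.066,.006,.12))
for n in D: D[n]=np.vstack(D[n])
def fit(Q,h,s0,k):  # k: taper (half-size growth per z about z0)
    def f(s):
        cc,n=np.cos(s[2]),np.sin(s[2]); d=Q[:,:2]-s[:2]; return np.maximum(abs(d@[cc,n]),abs(d@[-n,cc]))-s[3]-k*(Q[:,2]-Q[:,2].mean())
    r=least_squares(f,[*s0,h],loss='soft_l1',f_scale=.001); return r.x.round(4),len(Q)
for nm in('scene','side','both'):
    Q=np.vstack(list(D.values())) if nm=='both' else D[nm]
    z=Q[:,2]; print(nm,'body',fit(Q[(z>.032)&(z<.085)],.03,[*c,.69],.1),'rim',fit(Q[(z>.094)&(z<.102)],.035,[*c,.69],0))
E
```

```text
t: 43.47
eef_pos: [0.6318, 0.1451, 0.0532]
tool_rot: [0.001, -0.336, 0.942, -0.0]
contact_force: [-0.4, 1.1, -0.2]
gripper_width: 0.812
grasp_force: 34.2
scene body (array([0.6319, 0.1442, 0.6542, 0.0286]), 2915) rim (array([0.6337, 0.1434, 0.6647, 0.0333]), 820)
side body (array([0.6308, 0.1429, 0.6614, 0.0286]), 2584) rim (array([0.6315, 0.1403, 0.6576, 0.0335]), 719)
both body (array([0.631 , 0.1436, 0.656 , 0.0289]), 5499) rim (array([0.6325, 0.1418, 0.6801, 0.0335]), 1539)
```

```bash
python3 -m jog '[[0,0,0.2,-0.01],[0,0,0.5,-0.02],[0,0,0.8,-0.02],[0,0,1.1,-0.02],[0,0,1.4,-0.02],[0,0,1.6,-0.02],[0,0,1.75,-0.02],[0,0,1.85,-0.02],[0,0,1.95,-0.02],[0,0,1.95,-0.02],[0,0,1.95,-0.02]]' && python3 -m jog '[[0,0,0.05,0],[0,0,0.1,0],[0,0,0.1,0],[0,0,0.1,0]]'
```

```text
t: 44.88
eef_pos: [0.6312, 0.145, 0.0329]
tool_rot: [0.0, -0.345, 0.938, 0.0]
contact_force: [-0.7, 0.2, -0.6]
gripper_width: 0.814
grasp_force: 34.2
t: 45.22
eef_pos: [0.6314, 0.1451, 0.0325]
tool_rot: [0.0, -0.345, 0.938, 0.0]
contact_force: [-1.8, 0.3, 6.0]
gripper_width: 0.81
grasp_force: 34.8
```

Contact felt. Release, rise, and check everything.

```bash
python3 -m jog '[[0,0,0,0],[0,0,0,0],[0,0,0,0],[0,0,0,0],[0,0,0,0],[0,0,-0.3,0],[0,0,-1,0],[0,0,-2,0],[0,0,-4,0],[0,0,-6,0],[0,0,-9,0],[0,0,-12,0],[0,0,-15,0],[0,0,-18,0],[0,0,-20,0],[0,0,-20,0],[0,0,-20,0]]' -1
python3 - <<'E'
from fits import *
c=np.array([.631,.1438]); D={'scene':[],'side':[]}; K={}
for i in range(5):
    for n in D:
        K[n]=cam(n); D[n].append(pts(n,c,.066,.006,.12,K[n]))
def fit(Q,h,s0,k):
    def f(s):
        cc,n=np.cos(s[2]),np.sin(s[2]); d=Q[:,:2]-s[:2]; return np.maximum(abs(d@[cc,n]),abs(d@[-n,cc]))-s[3]-k*(Q[:,2]-Q[:,2].mean())
    return least_squares(f,[*s0,h],loss='soft_l1',f_scale=.001).x.round(4)
for n in D:
    Q=np.vstack(D[n]); z=Q[:,2]; print(n,'body',fit(Q[(z>.018)&(z<.065)],.03,[*c,.69],.1),'top',np.percentile(z,98).round(4))
    R=Q[(z>.073)&(z<.088)]; cc,s=np.cos(.68),np.sin(.68); d=R[:,:2]-c; R=R[np.maximum(abs(d@[cc,s]),abs(d@[-s,cc]))>.0305]
    print('rim',fit(R,.035,[*c,.69],0),'tray',fit(Q[(z>.007)&(z<.016)],.037,[*c,.69],0))
    for nm,p,r in(('spool',[.492,.129],.04),('bottle',[.709,-.43],.05)):
        a=pts(n,p,r,.01,.2,K[n]).mean(0); b=pts(n,p,r,.01,.2,dict(np.load(n+'0.npz'))).mean(0); print(nm,(a-b).round(4))
save('end.png',cv2.resize(K['scene']['pixels'][170:400,120:440],None,fx=2.4,fy=2.4))
E
```

```text
t: 46.63
eef_pos: [0.6321, 0.145, 0.2344]
tool_rot: [0.002, -0.345, 0.939, 0.0]
contact_force: [-0.2, -0.2, -0.4]
gripper_width: 1.002
grasp_force: 0.0
scene body [0.632  0.1447 0.6716 0.029 ] top 0.0842
rim [0.6321 0.1441 0.6761 0.0332] tray [0.63   0.1454 0.669  0.0369]
spool [-0.0001  0.0002 -0.0001]
bottle [ 0.0001 -0.0001  0.0001]
side body [0.6307 0.1433 0.6768 0.0291] top 0.0857
rim [0.6308 0.1427 0.6694 0.0335] tray [0.6158 0.1465 0.6934 0.0268]
spool [0.0001 0.0004 0.0012]
bottle [-0.0001  0.0001  0.0006]
```

View pics/end.png

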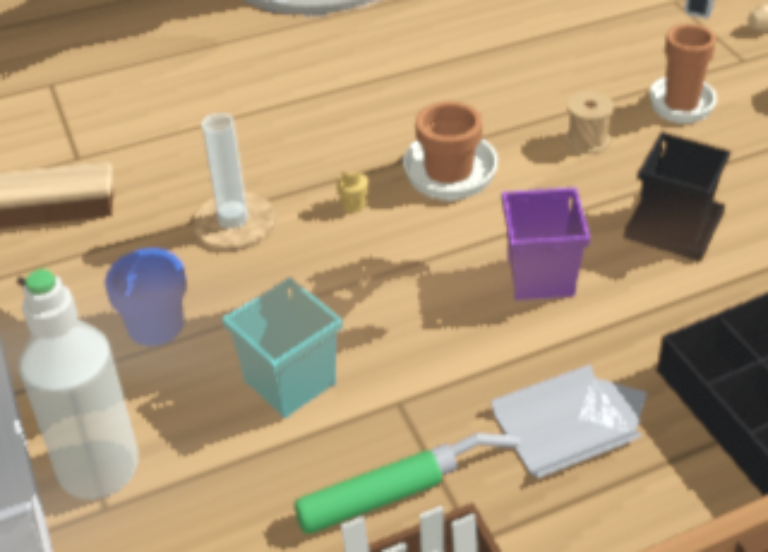

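The vase stands on the mat at (231,212), the wide pot in its saucer at (449,145), and the tall pot in its saucer at (686,70). The square pot is centred and in line in the tray at (680,190), its yaw about 0.673 against the tray's 0.68. The spool and bottle haven't moved.

```bash
python3 -c "
from station import bot;print(bot.hand_in())"
```

```text
the job is handed in; nothing more can be done
None
```

The job is handed in at about 47 s: vase, tall pot, wide pot and square pot were taken off in order and each stands upright in its place; one grasp of the wide pot closed on nothing and was redone; the spool and spray bottle did not move.

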